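# Hang the long frag rack under the inspection lamp

## Robot

A 6-joint arm with a two-finger parallel gripper is mounted at the origin on the work surface. World frame = base frame: x ahead of the robot, y to its left, z up, the work surface at z = 0. Lengths are in mm, angles in rad, forces in N, time in s.
With the tool pointing down it reaches from about 275 to 1000 mm from the base axis. Payload 8.4 kg.
Tool frame: the origin (TCP) lies at the very end of the fingers, on their centre line; the grasp point (between the pads) lies 19 mm behind it; z points along the fingers, y is the line along which they close (so a half turn about z gives the same grasp; the last joint's range is limited). The gripper opens to 85 mm and grips with 20 to 120 N. Pads are 22 mm wide; open, the fingers measure 114 mm over their backs; the gripper's body (76 mm by 85 mm) begins 54 mm behind the grasp point. The pads swing forward as they close: fully open they stand 13 mm farther back than shut.
Start: joints at [1.34, 0.353, 1.633, -0, 1.155, -0.002], TCP at [141.754, 608.715, 231.281] pointing down, gripper open.
Joint ranges: [-2.63, 2.63], [-0.92, 2.1], [0.06, 2.66], [-1.3, 4.44], [0, 2.69], [-3.02, 3.02]. Speed limits (rad/s): [2.22, 2.22, 2.79, 3.14, 3.14, 3.14].

## Interface

Orientations are given as [roll, pitch, yaw] about the fixed x, y, z axes, in that order (R = Rz(yaw) Ry(pitch) Rx(roll)).
In Python, from rig import telemetry, imaging, r gives the robot as it stands. The module is installed in compiled form; this text tells all that it offers.
- The arm moves only by the tool step_arm, never from a script. Its argument "moves" is a list of rows, each a list of 3 entries, a list of its own where there are three numbers: the turn, a rotation vector about the tool's x, y, z scaled (see below), then the shift along the tool's x, y, z scaled (see below), then the opening, from -1 (shut) to 1 (fully open). A call has 1 to 8 rows; each row is the pose to reach, as a shift and turn from the pose commanded when the call began, along the tool's axes at that moment; what a row does not reach only later rows make up. The controller multiplies each number of a shift by 200 mm and each number of a turn by 45 degrees. A row lasts 1/10 s, in which the tool goes at most 50 mm and 8.59 degrees, less where a joint would pass 70% of its speed; a pose out of reach is approached as far as the arm can. A call with a number of a shift or a turn outside -1 to 1 is refused whole. A call with a gripper value outside its range is refused whole. The fingers move at their own pace and stop on an object; "squeeze" is the grip in N (left out, the last holds). Time passes only in rows, so rows that repeat a pose let the fingers close. It gives the time, the measured TCP pose, the force, the opening and the grip force at its end, in the units of the state.
- telemetry.sense(): the state, without advancing time (a new reading comes with each control period).
- imaging.grab_frame(name): name is "side" or "top" or "wrist"; returns the picture (384x512x3 uint8, red, green, blue); there is no depth.
- imaging.calibration(name): a dict with "fx", "fy", "cx", "cy" (pixels), "cam_to_world" (4x4, takes a point from camera to world coordinates). Camera axes: x right, y up, looking along -z (the intrinsics and any distortion apply to the point x, -y, -z); pixel columns grow to the right and rows downward; lengths in mm; the calibration is good to about 2 mm. The wrist camera is an equidistant fisheye: a pixel r from the principal point sees the ray r / f radians off the axis. A picture is of the moment at which its call begins: read the wrist's pose just before it. calibration takes no time and is no camera call; for the wrist camera it gives the pose at the moment of the call.
- r.sign_off(): hands the job in; it is judged then, once.
Trained networks look in the newest picture that a camera, given by its name, has taken for a name from the list of things; names that differ only in an ending like _2 or _b are one class to them, and where a whole thing is asked for, a point or a joint stands for the part that bears it (a point fixed in the world has none). Each returns a list of dicts, best first, with "conf" (0 to 1); they miss things now and then, are a little off and sometimes report something else, mostly with a low value. They report only what shows in the picture. A call takes as long as a camera call.
- imaging.recognise(camera, name): "extent" ([left, top, width, height] in pixels, round what is visible of it).
- imaging.mark_of(camera, name): "xy" ([column, row] in pixels: a listed point, or the origin of a listed thing).
The state is a dict: "clock": time; "qpos": joint angles; "qvel": joint speeds; "joint_efforts": joint torques, N m; "eef_pos": TCP position; "tcp_rot": TCP orientation; "contact_force": force on the tool from outside, world axes, zero at the start; "wrist_torque": the same for the moment, N m; "opening": opening from 0.0 (shut) to 1.0 (fully open); "grasp_force": force on a finger pad.
Only numpy, scipy, OpenCV 4.12 (cv2) and the standard library are available. Lean on these libraries where they do the work, as an engineer would, in place of code of your own. Each camera call takes 0.05 s, during which the arm holds its last target. There are 200 camera calls.

## Task

Three black coral frag racks stand in the compartments of the white bin. Take the longest one out, hook it over the bar above the drip tray on the open stretch to the left of the lamp (left as the robot sees it), wholly clear of the lamp, and let go of it. Then slide it along the bar, still hanging properly, until its middle lines up with the lamp's pointer, and leave everything else as it was.

Things in the scene. Friction and masses are not known exactly. Their poses are not given: they have to be found in the camera images.
- long_rack: Longest of three black plastic racks standing upright in the bin, 150 mm along its y, 0.24 kg, balanced about x=0. Origin midway along its underside, z up. A grid shelf 6 mm thick (x=-16.5 to 46) and an upright plate (x=-16.5 to -11.5) carry a bridge on top (x=-16.5 to 16.5, z=95 to 105). Racks stand roughly along the bin's y; which is in which compartment varies.
- long_rack_seat (a point): Middle of the underside of long_rack's bridge (z=95 in its frame); rests on the bar's top when hung. Axes as long_rack.
- lip (a point): Middle of the lower edge of long_rack's lip (x=14, z=73 in its frame), 5 mm thick, which hangs 22 mm down from the bridge. The channel between plate and lip is 23 mm wide. Below the lip the rack is open on its +x side down to the shelf: the bar must enter there from the rack's +x side, under the lip, and then up into the channel; the shelf stops a straight drop.
- tab (a point): Centre of long_rack's upright grip tab: 12 (x) by 30 (y) by 52 mm (z=105 to 157 in its frame), centred on x=0, y=0.
- cheek (a point): Middle of the outer face of long_rack's +y end cheek (y=75, z=110 in its frame), a face to push against: 36 mm wide (x), z=95 to 125, so it rises 30 mm above the bar's top when hung. The cheek is 6 mm thick; there is one at each end.
- rail: Grey drip tray (150 by 590 mm, 45 high) under a fixed level square aluminium bar, 12 by 12 mm, top at z=160. Origin on the table under the bar, which runs along y from -310 to +250 mm on two end posts (20 by 12 mm) centred at y=-304 and +244; nothing between the posts but the lamp's head above. x points roughly away from the robot.
- lamp: Fixed inspection lamp, axes as the rail. Origin on the table under the bar, below the mark. Post (18 mm thick, to z=292) at x=130, y=-70. White pointer, 8 mm wide in y, centred on y=0: an upright at x=108 to 116 up to z=230 with an arm at its top reaching in to x=62 (z=214 to 230).
- head (a point): Centre of the underside of the lamp's grey head, 100 mm above the bar's top. The head is 100 (x) by 130 (y) by 28 mm, so it reaches 15 mm to the +y side of the mark. A gripper's body does not fit under it: finish by pushing the rack's +y cheek with the narrow side of the gripper's body towards the lamp.
- mark (a point): Point on the bar's top, on its centre line, level with the pointer along the bar: where long_rack_seat must end. Axes as the rail: y along the bar (+y is the open end, to the robot's left), z up.
- bin: White fixed parts bin, origin under the centre of its main part: 275 (x) by 175 (y) mm, rim 70 mm high, walls and floor 5 mm, three compartments 85 by 165 mm centred at x=-90, 0 and +90. A low side strip (45 mm high) on its +y side, to y=167, holds two pipe fittings. x points roughly away from the robot.
- mid_rack: Same cross-section as long_rack (origin, axes, heights, cheeks and tab alike) but only 115 mm long. Stands in the bin. Leave it.
- short_rack: Same cross-section as long_rack (origin, axes, heights, cheeks and tab alike) but only 90 mm long. Stands in the bin. Leave it.
- hung_rack: Same cross-section as long_rack (origin, axes, heights, cheeks and tab alike) but only 90 mm long. Already hangs on the bar, 145 to 160 mm beyond the mark (towards -y), centre to centre; 25 to 40 mm is left between it and long_rack at the mark. Do not bump it.
- tee: White plastic pipe tee, 90 mm long, 50 high, in the bin's side strip. Leave it.
- elbow: White plastic pipe elbow, 80 mm long, 70 high, in the bin's side strip. Leave it.
- bottle: White bottle, 56 mm diameter, 170 mm high, standing on the table between robot, bin and tray; origin at its foot. Leave it.
- tub: White jar, 84 mm diameter, 90 mm high, on the table. Leave it.
- brush: Brush lying on the table near the robot. Leave it.

How it is judged (in metres and radians):
On the way, in this order (a step that is already met when the one before it is completed fails the run):
1. the long rack hangs on the bar left of the lamp, wholly clear of it (its middle more than 85 mm from the mark), at rest and let go (z of long_rack_seat in the frame of mark between -0.005 and 0.005 m and x of long_rack_seat in the frame of mark between -0.011 and 0.011 m and angle between long_rack's own z axis and vertical below 0.12 rad and angle between the y axis of long_rack and the y axis of rail, either way round below 0.12 rad and linear speed of long_rack below 0.02 m/s and contact force between long_rack and the fingers below 0.1 N and y of long_rack_seat in the frame of mark above 0.085 m), for 0.2 s.
2. still hanging on the bar, its middle is within 10 mm of the mark (z of long_rack_seat in the frame of mark between -0.005 and 0.005 m and x of long_rack_seat in the frame of mark between -0.011 and 0.011 m and angle between long_rack's own z axis and vertical below 0.12 rad and angle between the y axis of long_rack and the y axis of rail, either way round below 0.12 rad and linear speed of long_rack below 0.02 m/s and y of long_rack_seat in the frame of mark between -0.01 and 0.01 m), for 0.2 s.
At the end, for the whole second after the job is handed in: The long rack hangs released and at rest on the bar (bridge within 5 mm of the bar's top in height, 11 mm across the bar, upright and along the bar within 0.12 rad) with its middle within 10 mm of the mark along the bar (all of step 2 and contact force between long_rack and the fingers below 0.1 N); the robot touches nothing.
It fails at once if another rack in the bin moved by more than 30 mm (distance of any of mid_rack, short_rack from where it was at the start of the episode above 0.03 m).
It fails at once if the rack already on the bar moved by more than 15 mm (distance of hung_rack from where it was at the start of the episode above 0.015 m).
It fails at once if a pipe fitting in the bin moved by more than 30 mm (distance of any of tee, elbow from where it was at the start of the episode above 0.03 m).
It fails at once if something on the table moved by more than 30 mm (distance of any of bottle, tub, brush from where it was at the start of the episode above 0.03 m).
It also fails if it takes over 54 s, if anything falls off the work surface, if the arm or the gripper's body presses on something with over 40 N, if the wrist force passes 120 N, or if a joint passes its speed limit or range.

## Working session

There is one attempt and no reset: what is moved stays moved. The work goes in short steps, Python scripts to look and compute and a tool call to move; the robot and the scene stay as the last step left them, time stands still between calls to the robot, and variables do not carry over. Pictures are saved under pics/ and viewed, at most 10 in all, crops included, and the job is handed in when it is done.

Besides the shell and the picture viewer there is one more tool, called after "Call:" by a JSON object that holds its "api" and its "payload", one argument or row to a line. step_arm: Moves the arm, as the interface text tells. Its arguments: {"type":"object","properties":{"moves":{"type":"array"},"squeeze":{"type":"number"}},"required":["moves"]}

```bash
mkdir -p pics; python3 - <<'E'
from rig import telemetry, imaging, r
import cv2, numpy as np
s=telemetry.sense(); print(s)
for c in ("side","top"):
    im=imaging.grab_frame(c); cv2.imwrite(f"pics/{c}0.png",im[:,:,::-1])
    k=imaging.calibration(c); print(c,{a:np.round(b,3).tolist() for a,b in k.items()})
    for n in ("long_rack","tab","long_rack_seat","cheek","lip","head","mark","rail","lamp","bin","mid_rack","short_rack","hung_rack","bottle"):
        m=imaging.mark_of(c,n)
        print(n,[(np.round(d["xy"],1).tolist(),round(d["conf"],2)) for d in m[:3]])
print(telemetry.sense()["clock"])
E
```

```text
{'clock': 0.0, 'qpos': array([ 1.33958235e+00,  3.53681129e-01,  1.63415939e+00,  4.18036667e-05,
        1.15519339e+00, -2.34757389e-03]), 'qvel': array([ 3.29516224e-04,  6.72523391e-05,  7.86776110e-04,  1.12311344e-05,
        1.06606329e-03, -6.14305259e-04]), 'joint_efforts': array([ 3.70820799e-04, -6.05263209e+01, -3.42064047e+01,  2.07451353e-04,
        9.33819363e-03,  2.92282346e-05]), 'eef_pos': array([141.63881475, 608.23505411, 230.53027901]), 'tcp_rot': array([-3.14015150e+00, -4.16040179e-05,  2.91270931e+00]), 'contact_force': array([-0.58705433, -0.31155234,  0.68558683]), 'wrist_torque': array([-0.03918815, -0.00965098, -0.0682502 ]), 'grasp_force': 0.0, 'opening': 0.9969157205167153}
side {'fx': 351.135, 'fy': 351.135, 'cx': 253.235, 'cy': 191.335, 'cam_to_world': [[0.868, 0.262, -0.422, 56.058], [-0.496, 0.444, -0.746, -666.835], [-0.009, 0.857, 0.515, 694.15], [0.0, 0.0, 0.0, 1.0]]}
long_rack [([241.0, 194.1], 0.8)]
tab [([239.8, 161.1], 0.68)]
long_rack_seat [([239.1, 168.5], 0.78), ([295.9, 367.5], 0.73)]
cheek [([224.5, 156.6], 0.8)]
lip [([233.5, 255.2], 0
[... 350 characters left out ...]
': [[-0.024, 0.981, -0.194, 212.776], [-1.0, -0.021, 0.018, 74.649], [0.013, 0.195, 0.981, 1506.274], [0.0, 0.0, 0.0, 1.0]]}
long_rack [([155.6, 172.8], 0.93), ([121.5, 224.3], 0.35)]
tab [([146.6, 164.1], 0.56)]
long_rack_seat [([149.8, 170.1], 0.78), ([161.0, 196.8], 0.31), ([368.1, 240.4], 0.22)]
cheek [([122.6, 168.6], 0.68)]
lip [([358.1, 149.8], 0.56), ([148.7, 164.4], 0.55)]
head [([355.3, 150.9], 0.91), ([367.8, 240.1], 0.44)]
mark []
rail [([301.6, 173.9], 0.75)]
lamp [([244.3, 227.2], 0.68)]
bin [([158.8, 198.6], 0.78)]
mid_rack [([158.6, 203.6], 0.79)]
short_rack [([165.3, 229.7], 0.62), ([292.6, 226.0], 0.52)]
hung_rack [([372.2, 167.2], 0.74)]
bottle [([245.2, 228.6], 0.64)]
1.5
```

```bash
python3 -c "
import cv2
for c in('side','top'):
    cv2.imwrite(f'pics/{c}0b.png',cv2.resize(cv2.imread(f'pics/{c}0.png'),(800,600),interpolation=cv2.INTER_CUBIC))"
```

```text
(no output)
```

View pics/side0b.png

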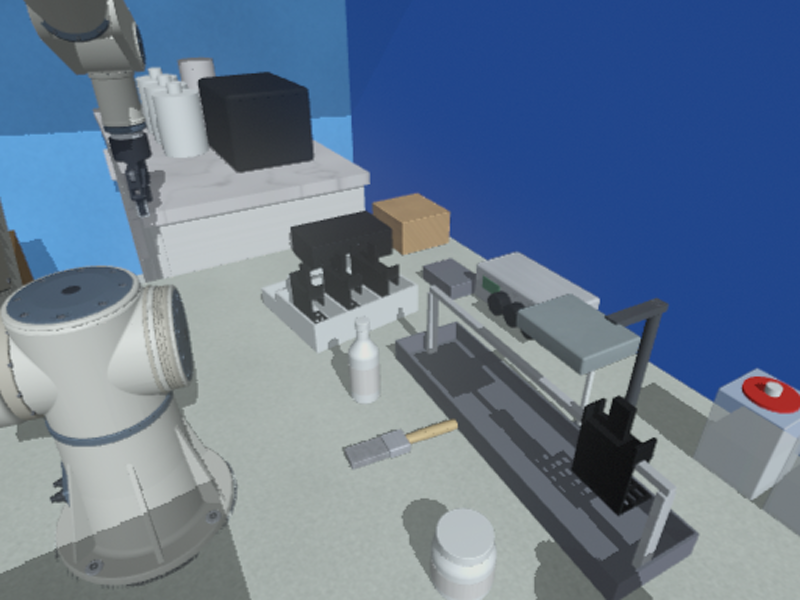

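View pics/top0b.png

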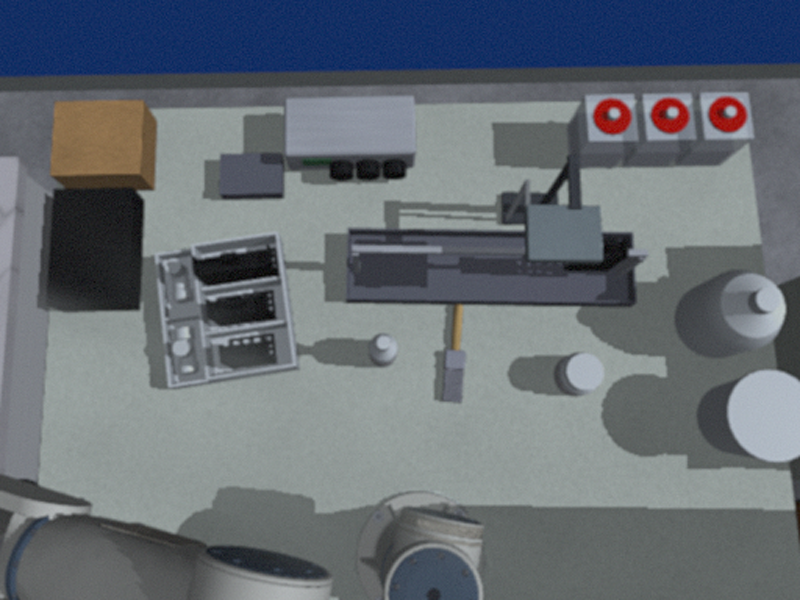

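The side view shows three racks in the bin; the longest, in the far compartment, is at about (350,240) in the enlarged picture. The hung rack is at (610,460) and the lamp head at (580,330). The top view agrees: long rack (237,263), left stretch of the bar from (355,248) to (525,250).

```bash
cat > h.py <<'E'
from rig import telemetry, imaging, r
import numpy as np, cv2
from scipy.spatial.transform import Rotation as R
from scipy.optimize import least_squares
def ray(k,p,fish=False):
    v=np.array([(p[0]-k["cx"])/k["fx"],(p[1]-k["cy"])/k["fy"]])
    if fish:
        t=np.hypot(*v); d=np.r_[v/max(t,1e-9)*np.sin(t),np.cos(t)]
    else: d=np.r_[v,1.]
    T=np.array(k["cam_to_world"]); d=T[:3,:3]@np.array([d[0],-d[1],-d[2]])
    return T[:3,3],d/np.linalg.norm(d)
def plane(o,d,z): return o+d*(z-o[2])/d[2]
def tri(rays):
    A=sum(np.eye(3)-np.outer(d,d) for o,d in rays); b=sum((np.eye(3)-np.outer(d,d))@o for o,d in rays)
    x=np.linalg.solve(A,b); return x,[float(np.linalg.norm(np.cross(x-o,d))) for o,d in rays]
def proj(k,X,fish=False):
    T=np.array(k["cam_to_world"]); c=T[:3,:3].T@(np.asarray(X)-T[:3,3]); c=np.array([c[0],-c[1],-c[2]])
    if fish:
        t=np.arctan2(np.hypot(c[0],c[1]),c[2]); v=c[:2]/np.hypot(c[0],c[1])*t
    else: v=c[:2]/c[2]
    return np.array([v[0]*k["fx"]+k["cx"],v[1]*k["fy"]+k["cy"]])
E
python3 - <<'E'
from h import *
ks,kt=imaging.calibration("side"),imaging.calibration("top")
for n,s,t in [("long",(241,194.1),(155.6,172.8)),("tab",(239.8,161.1),(146.6,164.1)),("seat",(239.1,168.5),(149.8,170.1)),("cheek",(224.5,156.6),(122.6,168.6)),("lip",(241.5,172.1),(148.7,164.4)),("head",(369.7,215.8),(355.3,150.9)),("rail",(322.2,270.6),(301.6,173.9)),("bin",(221.5,204.2),(158.8,198.6)),("mid",(221.2,199.4),(158.6,203.6)),("short",(195.7,208.9),(165.3,229.7)),("bottle",(234.7,255.5),(245.2,228.6))]:
    x,e=tri([ray(ks,s),ray(kt,t)]); print(n,x.round(1),np.round(e,1))
s=800/512
for n,p,z in [("barL",(352,250),160),("barR",(645,258),160),("trayTL",(347,229),45),("trayTR",(636,233),45),("trayBL",(347,302),45),("trayBR",(636,306),45),("head TL",(527,206),288),("headBL",(527,262),288),("headTR",(602,206),288),("headBR",(604,262),288)]:
    print(n,plane(*ray(kt,np.array(p)/s),z).round(1))
print(imaging.calibration("wrist"))
E
```

```text
long [580.7 353.   -6. ] [2. 2.]
tab [576.7 353.4 134.1] [1.2 1.2]
seat [567.1 347.7 108.5] [3.8 3.8]
cheek [559.1 428.3 127.5] [6.1 6.1]
lip [586.7 357.6  85.1] [0.8 0.8]
head [ 574.2 -247.2  255.2] [6. 6.]
rail [ 572.1 -128.9   -0.7] [5.1 5.1]
bin [495.2 344.  -18.3] [3.6 3.6]
mid [482.5 336.9   8.6] [5.4 5.4]
short [387.  316.9  13.6] [5.4 5.4]
bottle [396.9  61.3 -12. ] [4.1 4.1]
barL [576.4 118.  160. ]
barR [ 549.4 -434.7  160. ]
trayTL [652.3 131.3  45. ]
trayTR [ 631.6 -464.5   45. ]
trayBL [499.4 133.4  45. ]
trayBR [ 478.5 -450.7   45. ]
head TL [ 614.2 -189.7  288. ]
headBL [ 514.6 -183.7  288. ]
headTR [ 611.6 -320.   288. ]
headBR [ 511.8 -315.4  288. ]
{'fx': 297.3186396354542, 'fy': 297.3186396354542, 'cx': 262.20422573727103, 'cy': 192.1022177336602, 'cam_to_world': array([[ 2.26137444e-01, -9.28465401e-01, -2.94641910e-01,
         6.61282126e+01],
       [ 9.74095377e-01,  2.15472342e-01,  6.86284725e-02,
         6.26387324e+02],
       [-2.31979926e-04, -3.02528789e-01,  9.53140219e-01,
         3.73513092e+02],
       [ 0.00000000e+00,  0.00000000e+00,  0.00000000e+00,
         1.00000000e+00]])}
```

Call:
{"api": "step_arm", "payload": {
  "moves": [
    [[0,0,0.86],[-0.8,-0.25,-0.3],1],
    [[0,0,0.86],[-0.8,-0.25,-0.3],1],
    [[0,0,0.86],[-0.8,-0.25,-0.3],1],
    [[0,0,0.86],[-0.8,-0.25,-0.3],1],
    [[0,0,0.86],[-0.8,-0.25,-0.3],1]
  ]
}}

```text
clock: 2.0
eef_pos: [289.6, 522.6, 293.2]
tcp_rot: [3.139, -0.0, 2.228]
contact_force: [-0.6, 0.5, -0.7]
opening: 0.997
grasp_force: 0.0
```

```bash
cat >> h.py <<'E'
def go(x,y,z,yaw):
    """shift/turn units from the present pose to TCP x,y,z, tool down, yaw (rad)"""
    s=telemetry.sense(); A=R.from_euler("xyz",s["tcp_rot"]); B=R.from_euler("xyz",[np.pi,0,yaw])
    d=A.inv().apply(np.array([x,y,z])-s["eef_pos"]); t=(A.inv()*B).as_rotvec(degrees=True)
    print("clock",round(s["clock"],2),"pos",s["eef_pos"].round(1),"rot",s["tcp_rot"].round(4),"turn",(t/45).round(4),"shift",(d/200).round(4),"F",s["contact_force"].round(1),"open",round(s["opening"],2),"grip",round(s["grasp_force"],1))
E
python3 -c "
from h import *
go(577,353,320,1.65)"
```

```text
clock 2.0 pos [289.6 522.6 293.2] rot [ 3.1385e+00 -2.0000e-04  2.2284e+00] turn [ 0.0038 -0.0014  0.7364] shift [-1.5496  0.6195 -0.1324] F [-0.6  0.5 -0.7] open 1.0 grip 0.0
```

Call:
{"api": "step_arm", "payload": {
  "moves": [
    [[0,0,0.74],[-0.95,0.38,-0.13],1],
    [[0,0,0.74],[-0.95,0.38,-0.13],1],
    [[0,0,0.74],[-0.95,0.38,-0.13],1],
    [[0,0,0.74],[-0.95,0.38,-0.13],1],
    [[0,0,0.74],[-0.95,0.38,-0.13],1]
  ]
}}

```text
clock: 2.5
eef_pos: [467.8, 418.8, 318.1]
tcp_rot: [3.139, 0.0, 1.648]
contact_force: [-0.8, 0.3, 0.5]
opening: 0.999
grasp_force: 0.0
```

```bash
python3 -c "
from h import *
go(577,353,320,1.65)"
```

```text
clock 2.5 pos [467.8 418.8 318.1] rot [3.1390e+00 3.0000e-04 1.6483e+00] turn [ 0.0033  0.0003 -0.0021] shift [-0.3701  0.5188 -0.0082] F [-0.8  0.3  0.5] open 1.0 grip 0.0
```

```bash
cat >> h.py <<'E'
import json
def look(tag,names):
    k=imaging.calibration("wrist"); im=imaging.grab_frame("wrist"); cv2.imwrite(f"pics/{tag}.png",im[:,:,::-1])
    out={n:[(list(map(float,d["xy"])),float(d["conf"])) for d in imaging.mark_of("wrist",n)[:3]] for n in names}
    json.dump({"k":{a:np.array(b).tolist() for a,b in k.items()},"m":out},open(tag+".json","w"))
    for n in names: print(n,[(np.round(p,1).tolist(),round(c,2)) for p,c in out[n]])
    return k,out
E
python3 -c "
from h import *
look('w1',['long_rack','tab','long_rack_seat','cheek','lip'])"
```

```text
long_rack [([323.3, 197.9], 0.6), ([216.4, 322.3], 0.31)]
tab [([340.8, 230.5], 0.82)]
long_rack_seat [([337.2, 222.1], 0.78)]
cheek [([338.2, 165.9], 0.78)]
lip [([340.6, 215.7], 0.72)]
```

Call:
{"api": "step_arm", "payload": {
  "moves": [
    [[0,0,0],[-0.3,0.52,0],1],
    [[0,0,0],[-0.3,0.52,0],1],
    [[0,0,0],[-0.3,0.52,0],1],
    [[0,0,0],[-0.3,0.52,0],1]
  ]
}}

```text
clock: 3.2
eef_pos: [573.3, 370.0, 316.6]
tcp_rot: [-3.141, 0.0, 1.655]
contact_force: [0.1, 0.3, 0.2]
opening: 1.004
grasp_force: 0.0
```

```bash
python3 - <<'E'
from h import *
look('w2',['long_rack','tab','long_rack_seat','cheek','lip'])
a=json.load(open('w1.json'));b=json.load(open('w2.json'))
for n in a['m']:
    if a['m'][n] and b['m'][n]:
        x,e=tri([ray(q['k'],q['m'][n][0][0],True) for q in (a,b)]); print(n,x.round(1),np.round(e,1))
im=np.hstack([cv2.imread('pics/w1.png'),cv2.imread('pics/w2.png')]);cv2.imwrite('pics/w2b.png',cv2.resize(cv2.imread('pics/w2.png'),(800,600)))
E
```

```text
long_rack [([263.5, 166.2], 0.61)]
tab [([259.3, 188.9], 0.57)]
long_rack_seat [([260.8, 180.5], 0.62)]
cheek [([257.7, 118.2], 0.95), ([161.9, 90.1], 0.67)]
lip [([153.3, 170.1], 0.71), ([259.4, 180.7], 0.32)]
long_rack [578.2 343.6 -10.8] [1.2 1.2]
tab [572.2 347.8 130.2] [1.1 1.1]
long_rack_seat [573.1 350.6 107.2] [0.1 0.1]
cheek [562.9 425.7 105.9] [0.3 0.3]
lip [511.9 419.7 301.7] [14.2 14.2]
```

View pics/w2b.png

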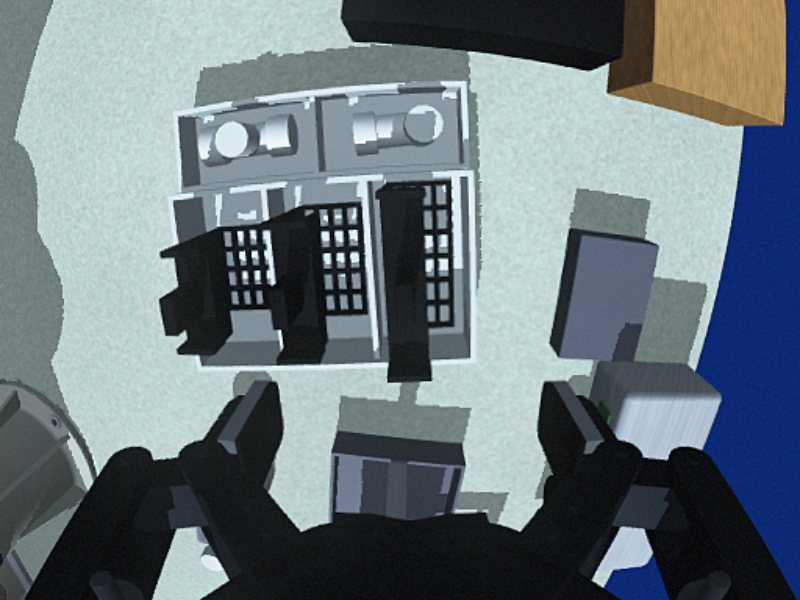

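The long rack shows at (405,285), with its shelf pointing right (away from the robot, +x); its end cheeks are at (402,188) and (410,378) in the enlarged picture, and the tab is at (405,295).

```bash
python3 - <<'E'
from h import *
k=json.load(open('w2.json'))['k']; s=512/800
for z,ps in ((130,[(379,186),(424,186),(388,380),(432,380)]),(11,[(452,182),(452,327)]),(70,[(470,172),(474,358),(369,178),(379,350)])):
    P=[plane(*ray(k,np.array(p)*s,True),z) for p in ps]; print(z,[p.round(1).tolist() for p in P])
    d=P[0]-P[-1] if z==11 else (P[0]-P[2] if z==130 else P[0]-P[1]); d=d*np.sign(d[1]); print('yaw',np.arctan2(-d[0],d[1]))
for X in ([572.5,348.5,136],[572.5-8,348.5+60,136]): print(proj(k,X,True)/s)
go(572.5,349,200,np.pi/2+.12)
E
```

```text
130 [[546.8, 425.2, 130.0], [578.3, 427.8, 130.0], [564.0, 275.4, 130.0], [598.8, 278.3, 130.0]]
yaw 0.11406306031834701
11 [[609.0, 427.2, 11.0], [624.8, 280.2, 11.0]]
yaw 0.10724020238481663
70 [[617.6, 439.8, 70.0], [641.2, 273.2, 70.0], [534.4, 427.3, 70.0], [553.2, 274.1, 70.0]]
yaw 0.14104535499639195
[406.26304597 295.29266243]
[401.99521342 212.23443947]
clock 3.5 pos [570.9 371.5 317.5] rot [-3.1415e+00 -2.0000e-04  1.6578e+00] turn [-0.0002 -0.0003 -0.042 ] shift [-0.1127 -0.0019  0.5876] F [ 0.2 -0.  -0.3] open 1.0 grip 0.0
```

Call:
{"api": "step_arm", "payload": {
  "moves": [
    [[0,0,-0.035],[-0.108,0.0,0.4],0.3],
    [[0,0,-0.035],[-0.108,0,0.55],0.3],
    [[0,0,-0.035],[-0.108,0,0.7],0.3],
    [[0,0,-0.035],[-0.108,0,0.85],0.3],
    [[0,0,-0.035],[-0.108,0,0.975],0.3],
    [[0,0,-0.035],[-0.108,0,0.975],0.3]
  ]
}}

```text
clock: 4.1
eef_pos: [571.2, 348.2, 118.8]
tcp_rot: [-3.136, 0.003, 1.685]
contact_force: [-0.2, -0.9, 0.2]
opening: 0.649
grasp_force: 0.0
```

```bash
python3 - <<'E'
from h import *
go(572.3,350,121,np.pi/2+.115)
im=imaging.grab_frame('wrist')[:,:,::-1]
s=imaging.grab_frame('side')[:,:,::-1]
cv2.imwrite('pics/g1.png',cv2.resize(np.hstack([im[60:384,120:420],cv2.resize(s[100:250,130:300],(367,324))]),(800,389)))
E
```

```text
clock 4.1 pos [571.2 348.2 118.8] rot [-3.1358e+00  2.6000e-03  1.6846e+00] turn [-0.0074  0.0033 -0.0016] shift [ 0.0082  0.0066 -0.0113] F [-0.2 -0.9  0.2] open 0.65 grip 0.0
```

View pics/g1.png

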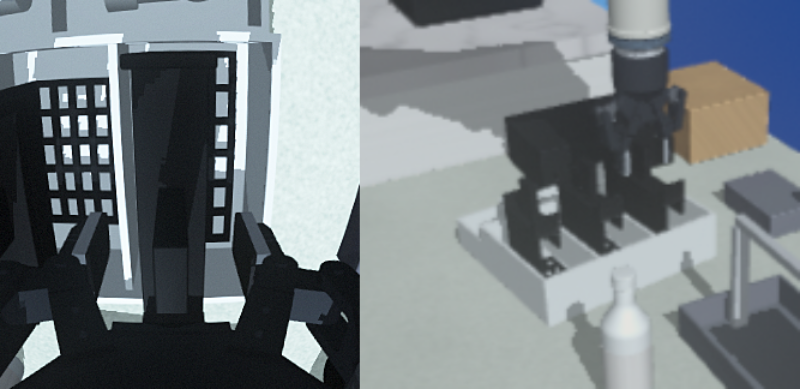

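The tab at (172,250) in the left crop stands midway between the fingers at (90,250) and (255,250); closing.

Call:
{"api": "step_arm", "payload": {
  "moves": [
    [[0,0,0],[0,0,0],-1],
    [[0,0,0],[0,0,0],-1],
    [[0,0,0],[0,0,0],-1],
    [[0,0,0],[0,0,0],-1],
    [[0,0,0],[0,0,0],-1],
    [[0,0,0],[0,0,0],-1]
  ],
  "squeeze": 60
}}

```text
clock: 4.8
eef_pos: [574.2, 349.1, 122.9]
tcp_rot: [3.141, -0.0, 1.684]
contact_force: [-2.1, -0.2, 6.2]
opening: 0.135
grasp_force: 61.0
```

Call:
{"api": "step_arm", "payload": {
  "moves": [
    [[0,0,0],[0,0,-0.1],-1],
    [[0,0,0],[0,0,-0.25],-1],
    [[0,0,0],[0,0,-0.45],-1],
    [[0,0,0],[0,0,-0.65],-1],
    [[0,0,0],[0,0,-0.85],-1],
    [[0,0,0],[0,0,-0.85],-1]
  ]
}}

```text
clock: 5.4
eef_pos: [576.5, 350.3, 298.7]
tcp_rot: [3.133, -0.004, 1.684]
contact_force: [0.9, 0.6, -1.9]
opening: 0.131
grasp_force: 60.0
```

```bash
python3 - <<'E'
from h import *
go(400,100,290,np.pi/2)
k=imaging.calibration('wrist'); im=imaging.grab_frame('wrist')[:,:,::-1]; 
s=imaging.grab_frame('side')[:,:,::-1]
for n in('tab','cheek','long_rack_seat','lip'):
    print(n,[(np.round(d['xy'],1).tolist(),round(d['conf'],2)) for d in imaging.mark_of('wrist',n)[:3]])
X=telemetry.sense()['eef_pos']; print('proj seat-ish', proj(k,X-[0,0,12],True))
cv2.imwrite('pics/g2.png',cv2.resize(np.hstack([im[60:384,120:420],cv2.resize(s[80:250,130:310],(343,324))]),(800,403)))
E
```

```text
clock 5.4 pos [576.5 350.3 298.7] rot [ 3.1328 -0.004   1.6836] turn [ 0.0109 -0.0057  0.1435] shift [-1.1446 -1.0178  0.0301] F [ 0.9  0.6 -1.9] open 0.13 grip 60.0
tab [([261.2, 259.0], 0.63)]
cheek [([261.5, 102.8], 0.88), ([281.1, 217.9], 0.19)]
long_rack_seat [([263.5, 229.5], 0.63)]
lip [([282.2, 216.8], 0.62)]
proj seat-ish [256.72184921 235.14040363]
```

View pics/g2.png

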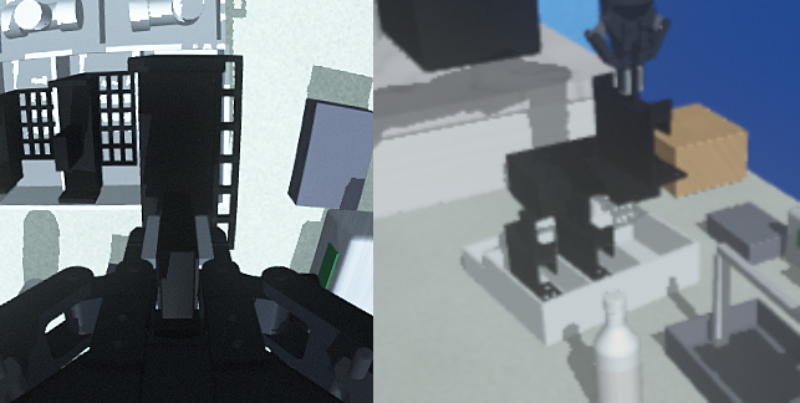

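The rack is lifted clear, held by the tab at (180,280) of the left crop, with the other racks standing in the bin. Now carrying it to the bar's near side.

```bash
python3 - <<'E'
from h import *
go(540,150,305,1.61)
E
```

```text
clock 5.7 pos [573.2 348.4 290.1] rot [-3.1385e+00  1.4000e-03  1.6836e+00] turn [-0.0038  0.002   0.0937] shift [-0.9672 -0.277  -0.0722] F [-0.  -0.4 -2.7] open 0.13 grip 60.1
```

Call:
{"api": "step_arm", "payload": {
  "moves": [
    [[0,0,0.09],[-0.2,-0.06,-0.05],-1],
    [[0,0,0.09],[-0.45,-0.13,-0.1],-1],
    [[0,0,0.09],[-0.7,-0.2,-0.1],-1],
    [[0,0,0.09],[-0.95,-0.28,-0.1],-1]
  ]
}}

```text
clock: 6.1
eef_pos: [540.4, 159.3, 311.3]
tcp_rot: [-3.14, 0.001, 1.614]
contact_force: [0.5, -0.7, -0.6]
opening: 0.128
grasp_force: 60.1
```

```bash
python3 - <<'E'
from h import *
go(480,-45,300,1.53)
E
```

```text
clock 6.1 pos [540.4 159.3 311.3] rot [-3.1404e+00  6.0000e-04  1.6136e+00] turn [-0.0015  0.0008  0.1065] shift [-1.0075 -0.3453  0.0572] F [ 0.5 -0.7 -0.6] open 0.13 grip 60.1
```

```bash
python3 - <<'E'
from h import *
look('b1',['mark','head','rail'])
E
```

```text
mark []
head []
rail []
```

Call:
{"api": "step_arm", "payload": {
  "moves": [
    [[0,0,0.1],[-0.2,-0.1,0],-1],
    [[0,0,0.1],[-0.45,-0.2,0],-1],
    [[0,0,0.1],[-0.7,-0.3,0.05],-1],
    [[0,0,0.1],[-0.97,-0.34,0.05],-1],
    [[0,0,0.1],[-0.97,-0.34,0.05],-1],
    [[0,0,0.1],[-0.97,-0.34,0.05],-1]
  ]
}}

```text
clock: 6.9
eef_pos: [481.6, -36.5, 301.8]
tcp_rot: [-3.141, -0.0, 1.532]
contact_force: [0.6, 0.4, -1.6]
opening: 0.136
grasp_force: 60.0
```

```bash
python3 - <<'E'
from h import *
look('b2',['mark','head','rail'])
kt=imaging.calibration('top');t=imaging.grab_frame('top')[:,:,::-1]; cv2.imwrite('pics/t2.png',t)
for n in ('tab','cheek','long_rack_seat','mark','head'): print(n,[(np.round(d['xy'],1).tolist(),round(d['conf'],2)) for d in imaging.mark_of('top',n)[:3]])
go(480,-45,300,1.53)
cv2.imwrite('pics/b.png',np.vstack([np.hstack([cv2.resize(cv2.imread('pics/b1.png'),(400,300)),cv2.resize(cv2.imread('pics/b2.png'),(400,300))]),cv2.resize(t[110:224,190:440],(800,300))[:300]]))
E
```

```text
mark []
head []
rail [([319.8, 206.4], 0.76)]
tab [([283.8, 178.3], 0.6)]
cheek [([249.9, 180.1], 0.56), ([367.8, 238.7], 0.38)]
long_rack_seat [([280.9, 181.8], 0.7)]
mark []
head [([358.1, 148.8], 0.63)]
clock 7.4 pos [481.5 -35.2 302.2] rot [-3.1415 -0.      1.5354] turn [-0.0001 -0.0001  0.0068] shift [-0.0494 -0.0058  0.0112] F [-0.1 -0.3 -1.7] open 0.13 grip 60.0
```

View pics/b.png

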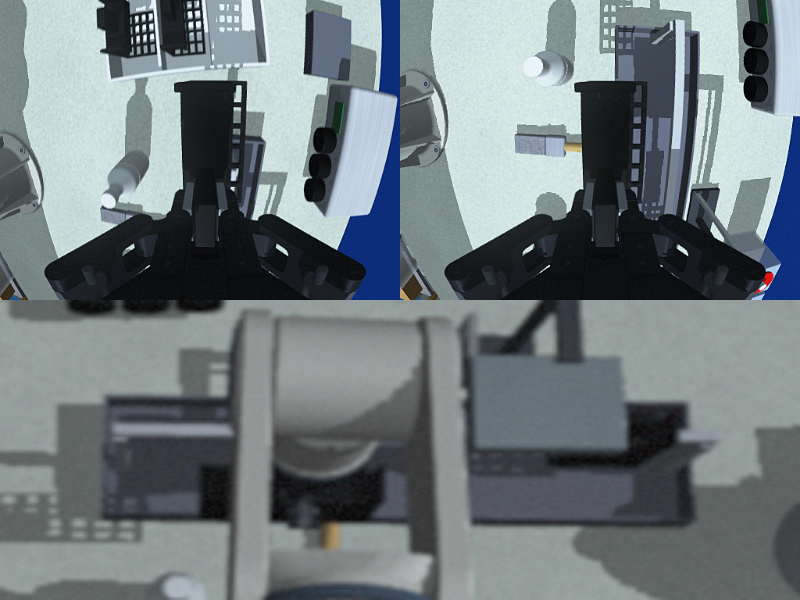

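The wrist view (right panel) shows the bar as a bright strip at about (680,20)–(675,150), right of the rack's shelf side; the rack is in front of the bar on its open stretch. I'll fit its edges.

```bash
cat >> h.py <<'E'
def bar(tag,rows,c0,c1,z=160):
    g=cv2.GaussianBlur(cv2.cvtColor(cv2.imread(f"pics/{tag}.png"),cv2.COLOR_BGR2GRAY),(3,3),0).astype(float); k=json.load(open(tag+".json"))["k"]
    P=[]
    for v in rows:
        p=g[v,c0:c1]; m=p>(p.max()+np.median(p))/2
        i=int(p.argmax()); a=i; b=i
        while a>0 and m[a-1]: a-=1
        while b<len(p)-1 and m[b+1]: b+=1
        L,Q=(plane(*ray(k,(c0+e,v),True),z) for e in (a-.5,b+.5)); P.append((L+Q)/2)
        print(v,c0+a,c0+b,L[:2].round(1),Q[:2].round(1))
    return np.array(P)
E
python3 - <<'E'
from h import *
P=bar('b2',range(30,190,12),335,378)
f=np.polyfit(P[:,1],P[:,0],1); print(f,np.polyval(f,[-40,-200]))
E
```

```text
30 346 348 [566.9 111. ] [569.9 111.2]
42 353 363 [573.4  99. ] [584.8  99.8]
54 353 364 [572.9  86.8] [585.3  87.6]
66 353 364 [572.4  74.7] [584.9  75.4]
78 353 364 [572.1  62.8] [584.6  63.3]
90 353 363 [571.9  50.9] [583.3  51.3]
102 352 363 [570.7  39.1] [583.2  39.4]
114 352 362 [570.7  27.3] [582.2  27.5]
126 351 362 [569.8  15.4] [582.4  15.5]
138 351 362 [569.9   3.5] [582.6   3.5]
150 350 361 [569.1  -8.6] [581.9  -8.7]
162 350 360 [569.5 -20.8] [581.3 -21. ]
174 349 359 [568.9 -33.2] [580.8 -33.5]
186 348 358 [568.4 -45.9] [580.4 -46.3]
[7.33808183e-03 5.75986056e+02] [575.69253299 574.51843989]
```

```bash
python3 - <<'E'
from h import *
go(488,-45,230,1.535)
E
```

```text
clock 7.4 pos [481.5 -35.2 302.2] rot [-3.1415 -0.      1.5354] turn [-0.0001 -0.0001  0.0005] shift [-0.048   0.0342  0.3612] F [-0.1 -0.3 -1.7] open 0.13 grip 60.0
```

Call:
{"api": "step_arm", "payload": {
  "moves": [
    [[0,0,0],[-0.05,0.03,0.15],-1],
    [[0,0,0],[-0.05,0.03,0.3],-1],
    [[0,0,0],[-0.05,0.03,0.37],-1],
    [[0,0,0],[-0.05,0.03,0.37],-1]
  ]
}}

```text
clock: 7.8
eef_pos: [485.6, -45.7, 226.3]
tcp_rot: [-3.138, -0.0, 1.534]
contact_force: [-0.1, 0.2, -1.7]
opening: 0.133
grasp_force: 60.0
```

```bash
python3 - <<'E'
from h import *
look('b3',['long_rack_seat','cheek','tab','lip'])
cv2.imwrite('pics/b3b.png',cv2.resize(cv2.imread('pics/b3.png'),(800,600)))
s=imaging.grab_frame('side')[:,:,::-1]; cv2.imwrite('pics/s3.png',s)
for n in ('long_rack','long_rack_seat','cheek','tab','lip'): print(n,[(np.round(d['xy'],1).tolist(),round(d['conf'],2)) for d in imaging.mark_of('side',n)[:3]])
for z in (150,160,170):
    P=bar('b3',[],0,1)if 0 else None
go(574.5,-45,228,1.538)
k=json.load(open('b3.json'))['k']; ks=imaging.calibration('side')
s=telemetry.sense(); M=R.from_euler('xyz',s['tcp_rot'])
for n,o in (('tab',[0,0,-8]),('seat',[0,0,23]),('cheek',[75,0,8]),('lip',[0,14,45])):
    X=s['eef_pos']+M.apply(o); print(n,proj(k,X,True).round(1),proj(ks,X).round(1))
E
```

```text
long_rack_seat [([261.1, 230.8], 0.8)]
cheek [([262.5, 102.3], 0.57)]
tab [([262.1, 260.5], 0.59)]
lip [([282.4, 217.8], 0.79)]
long_rack [([278.9, 230.2], 0.91)]
long_rack_seat [([277.9, 207.3], 0.95)]
cheek [([262.2, 183.1], 0.84), ([233.8, 253.9], 0.58), ([218.5, 180.9], 0.35)]
tab [([284.1, 191.4], 0.64)]
lip [([284.3, 205.5], 0.92)]
clock 8.35 pos [487.2 -46.  228.6] rot [3.141  0.     1.5344] turn [ 0.0007  0.0001 -0.0045] shift [0.0207 0.4362 0.0032] F [-0.2 -0.8 -2.3] open 0.14 grip 60.0
tab [265.8 258.8] [281.1 192.8]
seat [265.4 232.9] [280.7 203.2]
cheek [266.1 106. ] [266.3 185.2]
lip [285.9 218.9] [285.1 208.9]
```

View pics/b3b.png

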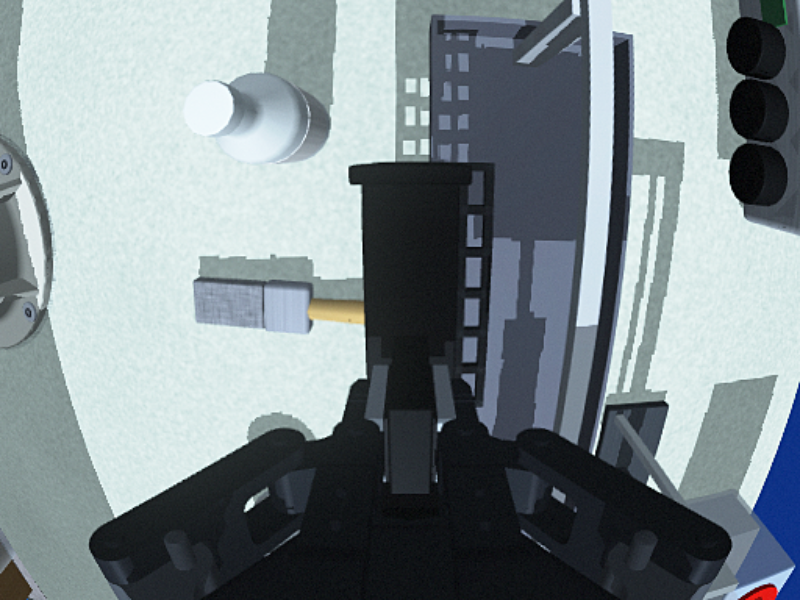

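The rack (415,280) is left of the bright bar (600,0–330) at approach height, parallel to it; bottle and brush stand undisturbed.

```bash
python3 - <<'E'
from h import *
for z in (150,160,170):
  for t,rows in (('b2',range(42,190,12)),('b3',range(20,200,15))):
    import io,contextlib
    b=io.StringIO()
    with contextlib.redirect_stdout(b): P=bar(t,rows,340,380) if t=='b2' else bar(t,rows,368,398,z)
    if t=='b2':
        with contextlib.redirect_stdout(b): P=bar(t,rows,335,378,z)
    f=np.polyfit(P[:,1],P[:,0],1); print(z,t,f.round(4),np.polyval(f,[-46,50]).round(1), np.abs(np.polyval(f,P[:,1])-P[:,0]).max().round(1))
    if z==160 and t=='b3': print(b.getvalue())
E
```

```text
150 b2 [3.390000e-02 5.791893e+02] [577.6 580.9] 0.4
150 b3 [3.340000e-02 5.798808e+02] [578.3 581.6] 0.3
160 b2 [3.390000e-02 5.759095e+02] [574.3 577.6] 0.4
160 b3 [3.34000e-02 5.75652e+02] [574.1 577.3] 0.3
20 378 390 [573.5  93.2] [584.2  94.5]
35 378 391 [572.8  81.4] [584.2  82.6]
50 378 391 [572.2  69.8] [583.6  70.9]
65 378 391 [571.8  58.5] [583.2  59.4]
80 378 391 [571.6  47.4] [582.9  48.1]
95 378 391 [571.5  36.3] [582.9  36.9]
110 377 390 [570.7  25.2] [582.1  25.6]
125 376 389 [570.1  14.1] [581.6  14.4]
140 376 388 [570.5   3. ] [581.2   3.1]
155 374 387 [569.4  -8.3] [581.   -8.4]
170 373 386 [569.2 -19.8] [581. -20.]
185 372 384 [569.2 -31.6] [580.2 -31.9]

170 b2 [3.390000e-02 5.726296e+02] [571.1 574.3] 0.4
170 b3 [3.340000e-02 5.714231e+02] [569.9 573.1] 0.3
```

Call:
{"api": "step_arm", "payload": {
  "moves": [
    [[0,0,0],[0,0.1,0],-1],
    [[0,0,0],[0,0.2,0],-1],
    [[0,0,0],[0,0.3,0],-1],
    [[0,0,0],[0,0.4,0],-1],
    [[0,0,0],[0,0.44,0],-1],
    [[0,0,0],[0,0.44,0],-1],
    [[0,0,0],[0,0.44,0],-1]
  ]
}}

```text
clock: 9.05
eef_pos: [574.1, -49.1, 228.0]
tcp_rot: [-3.14, -0.0, 1.534]
contact_force: [0.2, 0.1, -1.9]
opening: 0.132
grasp_force: 60.0
```

```bash
python3 - <<'E'
from h import *
go(575.5,-48,187,1.537)
look('b4',['cheek','long_rack_seat'])
s=imaging.grab_frame('side')[:,:,::-1]
print([(np.round(d['xy'],1).tolist(),round(d['conf'],2)) for d in imaging.mark_of('side','long_rack_seat')[:2]])
cv2.imwrite('pics/b4b.png',np.hstack([cv2.resize(cv2.imread('pics/b4.png')[60:300,150:400],(400,384)),cv2.resize(s[130:280,210:366],(400,384))]))
E
```

```text
clock 9.05 pos [574.1 -49.1 228. ] rot [-3.1404e+00 -1.0000e-04  1.5344e+00] turn [-0.0016 -0.0001 -0.0033] shift [0.0056 0.0072 0.2049] F [ 0.2  0.1 -1.9] open 0.13 grip 60.0
cheek [([262.2, 102.1], 0.72)]
long_rack_seat [([262.8, 229.8], 0.89)]
[([306.6, 199.7], 0.96)]
```

View pics/b4b.png

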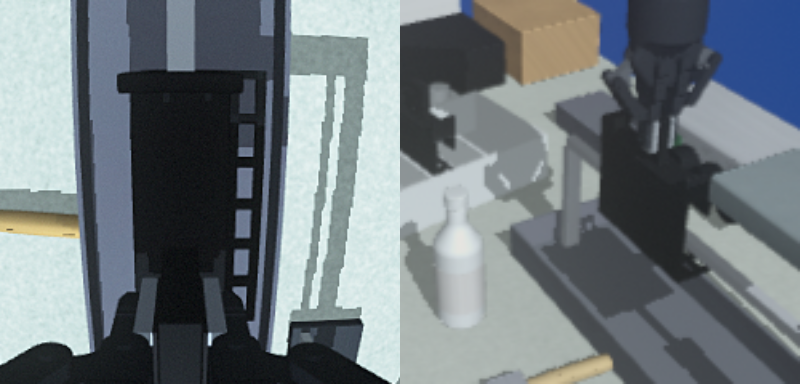

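The cheek centre (180,82) lines up with the bar (181,40) in the left crop, and the side view shows the plate on the near side of the bar. Lowering.

Call:
{"api": "step_arm", "payload": {
  "moves": [
    [[0,0,0],[0,0,0.06],-1],
    [[0,0,0],[0,0,0.12],-1],
    [[0,0,0],[0,0,0.17],-1],
    [[0,0,0],[0,0,0.19],-1],
    [[0,0,0],[0,0,0.19],-1]
  ]
}}

```text
clock: 9.8
eef_pos: [574.4, -49.1, 189.1]
tcp_rot: [-3.14, -0.0, 1.534]
contact_force: [-0.1, -0.3, -1.4]
opening: 0.135
grasp_force: 60.0
```

Call:
{"api": "step_arm", "payload": {
  "moves": [
    [[0,0,0],[0,0,0.01],-1],
    [[0,0,0],[0,0,0.02],-1],
    [[0,0,0],[0,0,0.025],-1]
  ]
}}

```text
clock: 10.1
eef_pos: [575.1, -49.1, 185.4]
tcp_rot: [3.141, 0.0, 1.534]
contact_force: [-1.0, -0.4, -3.2]
opening: 0.133
grasp_force: 60.0
```

Call:
{"api": "step_arm", "payload": {
  "moves": [
    [[0,0,0],[0,0,0.01],-1],
    [[0,0,0],[0,0,0.015],-1],
    [[0,0,0],[0,0,0.015],-1]
  ]
}}

```text
clock: 10.4
eef_pos: [575.2, -49.1, 182.9]
tcp_rot: [3.141, 0.0, 1.534]
contact_force: [-1.7, 0.4, 3.6]
opening: 0.135
grasp_force: 60.7
```

Call:
{"api": "step_arm", "payload": {
  "moves": [
    [[0,0,0],[0,0,0],-0.6],
    [[0,0,0],[0,0,0],-0.4],
    [[0,0,0],[0,0,0],0],
    [[0,0,0],[0,0,0],0],
    [[0,0,0],[0,0,0],0]
  ]
}}

```text
clock: 10.9
eef_pos: [575.0, -49.1, 182.2]
tcp_rot: [-3.142, -0.0, 1.534]
contact_force: [-0.5, -0.3, 1.1]
opening: 0.499
grasp_force: 0.0
```

Call:
{"api": "step_arm", "payload": {
  "moves": [
    [[0,0,0],[0,0,-0.1],0],
    [[0,0,0],[0,0,-0.25],0],
    [[0,0,0],[0,0,-0.45],0],
    [[0,0,0],[0,0,-0.6],0],
    [[0,0,0],[0,0,-0.6],0]
  ]
}}

```text
clock: 11.4
eef_pos: [577.2, -49.4, 307.0]
tcp_rot: [3.134, 0.0, 1.534]
contact_force: [0.2, -0.3, 0.4]
opening: 0.494
grasp_force: 0.0
```

```bash
python3 - <<'E'
from h import *
go(575.5,-48,187,1.537)
k,o=look('b5',['cheek','long_rack_seat','tab'])
ks=imaging.calibration('side')
s=imaging.grab_frame('side')[:,:,::-1]
for n in ('cheek','long_rack_seat','tab','mark','head'):
    m=imaging.mark_of('side',n); print(n,[(np.round(d['xy'],1).tolist(),round(d['conf'],2)) for d in m[:2]])
    if n in o and o[n] and m: x,e=tri([ray(k,o[n][0][0],True),ray(ks,m[0]['xy'])]); print(x.round(1),np.round(e,1))
for n,X in (('seat',(574.2,-49,160)),('cheek',(576.7,26,175)),('tab',(574.2,-49,196))): print(n,proj(k,X,True).round(1),proj(ks,X).round(1))
cv2.imwrite('pics/b5b.png',np.hstack([cv2.resize(cv2.imread('pics/b5.png')[60:300,150:400],(400,384)),cv2.resize(s[130:370,210:460],(400,384))]))
E
```

```text
clock 11.4 pos [577.2 -49.4 307. ] rot [3.1340e+00 4.0000e-04 1.5344e+00] turn [ 0.0096  0.0005 -0.0033] shift [ 0.0067 -0.0134  0.6   ] F [ 0.2 -0.3  0.4] open 0.49 grip 0.0
cheek [([260.0, 101.0], 0.9), ([143.8, 87.2], 0.63), ([261.8, 329.8], 0.19)]
long_rack_seat [([259.0, 177.6], 0.94)]
tab [([258.4, 187.5], 0.71)]
cheek [([291.6, 189.6], 0.88)]
[577.3  28.9 180.2] [1.8 1.8]
long_rack_seat [([304.9, 211.8], 0.91), ([310.9, 212.5], 0.5)]
[571.6 -48.2 151.4] [4. 4.]
tab [([309.4, 196.2], 0.78)]
[575.9 -47.8 199.4] [1.5 1.5]
mark []
head [([368.9, 218.5], 0.64)]
seat [258.2 178.3] [307.5 208.9]
cheek [257.7 103. ] [292.6 191.7]
tab [258.  188.7] [308.5 197.7]
```

View pics/b5b.png

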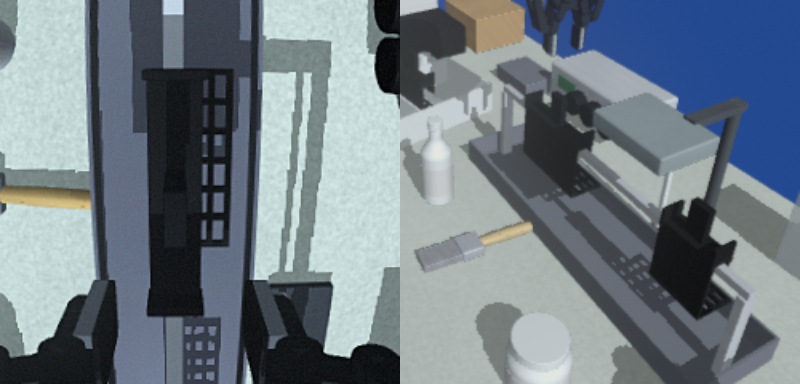

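The rack hangs on the bar upright, released, clear of the head (side crop (555,140); wrist crop (175,190) centred over the bar). Next I measure the pointer from above.

Call:
{"api": "step_arm", "payload": {
  "moves": [
    [[0,0,0],[-0.1,0.1,-0.15],0],
    [[0,0,0],[-0.2,0.25,-0.27],0],
    [[0,0,0],[-0.35,0.45,-0.27],0],
    [[0,0,0],[-0.45,0.54,-0.27],0],
    [[0,0,0],[-0.45,0.54,-0.27],0],
    [[0,0,0],[-0.45,0.54,-0.27],0]
  ]
}}

```text
clock: 12.5
eef_pos: [679.4, -143.1, 355.2]
tcp_rot: [-3.14, -0.001, 1.534]
contact_force: [0.6, 0.8, -0.8]
opening: 0.501
grasp_force: 0.0
```

```bash
python3 - <<'E'
from h import *
k,o=look('p1',['mark','head','long_rack_seat'])
go(690,-150,360,1.537)
t=imaging.grab_frame('top')[:,:,::-1]; cv2.imwrite('pics/t5.png',t); s=imaging.grab_frame('side')[:,:,::-1]; cv2.imwrite('pics/s5.png',s)
for X in ((684,-200,222),(634,-200,230)): print(proj(k,X,True),proj(imaging.calibration('top'),X),proj(imaging.calibration('side'),X))
w=cv2.resize(cv2.imread('pics/p1.png'),(800,600),interpolation=cv2.INTER_CUBIC)
w[400:600,0:267]=cv2.resize(cv2.imread('pics/side0.png')[195:270,330:430],(267,200),interpolation=cv2.INTER_CUBIC)
w[400:600,533:800]=cv2.resize(cv2.imread('pics/top0.png')[100:175,300:400],(267,200),interpolation=cv2.INTER_CUBIC)
cv2.imwrite('pics/last.png',w)
E
```

```text
mark []
head []
long_rack_seat [([170.6, 94.1], 0.68)]
clock 12.7 pos [ 679.1 -142.1  356.6] rot [-3.1415e+00 -2.0000e-04  1.5352e+00] turn [-0.0001 -0.0002 -0.0023] shift [-0.0374  0.0561 -0.0172] F [-0.3  0.2  1.1] open 0.5 grip 0.0
[269.13869323 235.52485391] [334.85268594 115.86605704] [383.37126049 204.82706921]
[219.82876171 240.28266531] [336.443949   131.63332977] [368.95322265 207.88001801]
```

View pics/last.png

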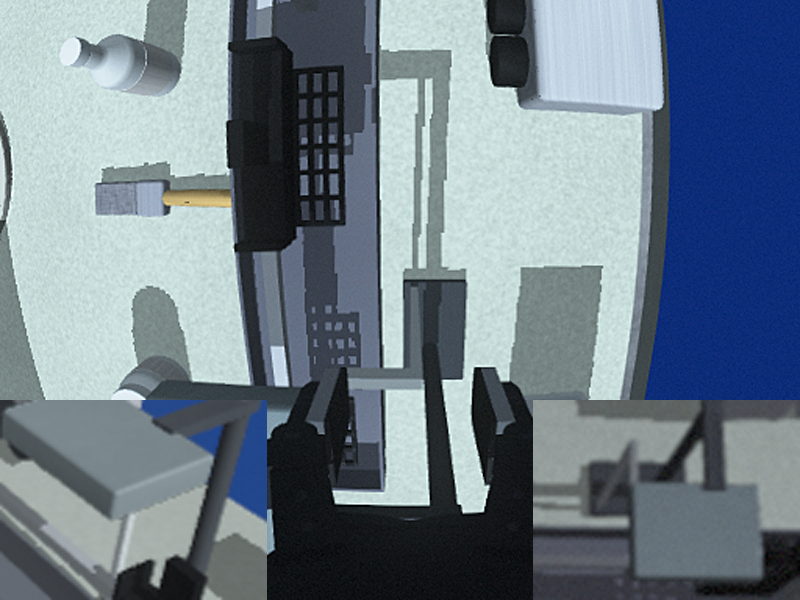

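The wrist view shows the pointer arm as a light strip at (345–425, 368–390) with its upright at (415,285–370); the lamp head's edge starts at (200,382). Reading row profiles for exact positions.

```bash
python3 - <<'E'
from h import *
g=cv2.cvtColor(cv2.imread('pics/p1.png'),cv2.COLOR_BGR2GRAY).astype(float); k=json.load(open('p1.json'))['k']
for c in (228,236,244,252): print(c,list(zip(range(228,256),g[228:256,c-1:c+2].mean(1).astype(int))))
for r_ in (236,238,240,242,244,246,248): print(r_,*(plane(*ray(k,(245,r_),True),z)[:2].round(1) for z in (214,230)))
for c in (110,125,140): 
    p=g[238:258,c-2:c+3].mean(1); print('head',c,p.astype(int).tolist())
for r_ in (244,246,248,250): print(r_,plane(*ray(k,(125,r_),True),288).round(1))
E
```

```text
228 [(228, np.int64(81)), (229, np.int64(81)), (230, np.int64(83)), (231, np.int64(81)), (232, np.int64(84)), (233, np.int64(64)), (234, np.int64(58)), (235, np.int64(92)), (236, np.int64(100)), (237, np.int64(102)), (238, np.int64(101)), (239, np.int64(101)), (240, np.int64(98)), (241, np.int64(98)), (242, np.int64(144)), (243, np.int64(152)), (244, np.int64(150)), (245, np.int64(148)), (246, np.int64(150)), (247, np.int64(151)), (248, np.int64(139)), (249, np.int64(105)), (250, np.int64(115)), (251, np.int64(115)), (252, np.int64(116)), (253, np.int64(119)), (254, np.int64(118)), (255, np.int64(116))]
236 [(228, np.int64(116)), (229, np.int64(115)), (230, np.int64(115)), (231, np.int64(116)), (232, np.int64(114)), (233, np.int64(115)), (234, np.int64(117)), (235, np.int64(107)), (236, np.int64(101)), (237, np.int64(99)), (238, np.int64(101)), (239, np.int64(101)), (240, np.int64(99)), (241, np.int64(95)), (242, np.int64(125)), (243, np.int64(155)), (244, np.int64(148)), (245, np.int64(149)), (246, np.int64(148)), (247, np.int64(150)), (248, np.int64(148)), (249, np.int64(129)), (25
[... 1293 characters left out ...]
nt64(220)), (254, np.int64(215)), (255, np.int64(215))]
236 [ 658.5 -203.6] [ 659.8 -195.8]
238 [ 658.4 -205.9] [ 659.7 -198. ]
240 [ 658.2 -208.3] [ 659.6 -200.3]
242 [ 658.1 -210.7] [ 659.4 -202.6]
244 [ 657.9 -213.1] [ 659.3 -204.8]
246 [ 657.8 -215.6] [ 659.2 -207.1]
248 [ 657.7 -218. ] [ 659.  -209.5]
head 110 [88, 87, 88, 89, 91, 67, 61, 61, 61, 62, 65, 62, 64, 64, 64, 63, 64, 74, 79, 96]
head 125 [218, 222, 218, 216, 222, 225, 125, 47, 57, 61, 63, 62, 63, 64, 64, 65, 62, 66, 74, 80]
head 140 [206, 207, 216, 219, 214, 215, 218, 109, 48, 61, 61, 61, 64, 62, 61, 60, 62, 63, 63, 73]
244 [ 560.1 -174.5  288. ]
246 [ 559.7 -176.5  288. ]
248 [ 559.2 -178.4  288. ]
250 [ 558.7 -180.4  288. ]
```

Pointer at about (659,-206.5), so the mark is near (569,-203); the head edge agrees within 3 mm. Moving to the +y end of the rack.

Call:
{"api": "step_arm", "payload": {
  "moves": [
    [[0,0,0],[0.2,-0.12,0.05],-1],
    [[0,0,0],[0.45,-0.25,0.1],-1],
    [[0,0,0],[0.7,-0.4,0.15],-1],
    [[0,0,0],[0.98,-0.52,0.2],-1],
    [[0,0,0],[0.98,-0.52,0.2],-1],
    [[0,0,0],[0.98,-0.52,0.2],-1]
  ]
}}

```text
clock: 13.4
eef_pos: [580.8, 60.0, 316.2]
tcp_rot: [-3.141, -0.001, 1.538]
contact_force: [-0.3, 0.0, 0.7]
opening: 0.001
grasp_force: 0.0
```

```bash
python3 - <<'E'
from h import *
go(577.5,56,168,1.537)
E
```

```text
clock 13.4 pos [580.8  60.  316.2] rot [-3.1407e+00 -9.0000e-04  1.5383e+00] turn [-0.0011 -0.0012  0.0016] shift [-0.0211 -0.0151  0.741 ] F [-0.3  0.   0.7] open 0.0 grip 0.0
```

Call:
{"api": "step_arm", "payload": {
  "moves": [
    [[0,0,0],[0,-0.015,0.2],-1],
    [[0,0,0],[0,-0.015,0.4],-1],
    [[0,0,0],[0,-0.015,0.6],-1],
    [[0,0,0],[0,-0.015,0.7],-1],
    [[0,0,0],[0,-0.015,0.735],-1],
    [[0,0,0],[0,-0.015,0.735],-1],
    [[0,0,0],[0,-0.015,0.735],-1]
  ]
}}

```text
clock: 14.1
eef_pos: [580.9, 56.6, 170.7]
tcp_rot: [3.139, -0.0, 1.534]
contact_force: [0.5, -0.1, 0.4]
opening: 0.002
grasp_force: 0.0
```

```bash
python3 - <<'E'
from h import *
go(570.5+2,-90,168,1.537)
E
```

```text
clock 14.1 pos [580.9  56.6 170.7] rot [ 3.1394e+00 -2.0000e-04  1.5343e+00] turn [ 0.0028 -0.0003 -0.0034] shift [-0.734  -0.0154  0.0134] F [ 0.5 -0.1  0.4] open 0.0 grip 0.0
```

Call:
{"api": "step_arm", "payload": {
  "moves": [
    [[0,0,0],[-0.04,-0.01,0.01],-1],
    [[0,0,0],[-0.08,-0.01,0.01],-1],
    [[0,0,0],[-0.12,-0.01,0.01],-1],
    [[0,0,0],[-0.16,-0.01,0.01],-1],
    [[0,0,0],[-0.2,-0.01,0.01],-1],
    [[0,0,0],[-0.24,-0.01,0.01],-1],
    [[0,0,0],[-0.28,-0.01,0.01],-1],
    [[0,0,0],[-0.32,-0.01,0.01],-1]
  ]
}}

```text
clock: 14.9
eef_pos: [575.5, -7.8, 167.3]
tcp_rot: [-3.142, -0.0, 1.534]
contact_force: [-0.0, 1.0, 0.8]
opening: -0.004
grasp_force: 0.7
```

Call:
{"api": "step_arm", "payload": {
  "moves": [
    [[0,0,0],[-0.05,0,0],-1],
    [[0,0,0],[-0.1,0,0],-1],
    [[0,0,0],[-0.15,0,0],-1],
    [[0,0,0],[-0.2,0,0],-1],
    [[0,0,0],[-0.25,0,0],-1],
    [[0,0,0],[-0.3,0,0],-1],
    [[0,0,0],[-0.34,0,0],-1],
    [[0,0,0],[-0.34,0,0],-1]
  ]
}}

```text
clock: 15.7
eef_pos: [572.9, -76.3, 167.2]
tcp_rot: [-3.141, 0.0, 1.534]
contact_force: [0.7, 0.0, -0.3]
opening: 0.005
grasp_force: 0.0
```

```bash
python3 - <<'E'
from h import *
go(571.5,-116.5,168,1.537)
ks=imaging.calibration('side');kt=imaging.calibration('top')
k,o=look('q1',['cheek','long_rack_seat','tab'])
s=imaging.grab_frame('side'); cv2.imwrite('pics/q1s.png',s[:,:,::-1])
for n in ('cheek','long_rack_seat','tab'):
    m=imaging.mark_of('side',n); print(n,[(np.round(d['xy'],1).tolist(),round(d['conf'],2)) for d in m[:2]])
for y in (-95-86+0,-95-75): print([proj(ks,X).round(1).tolist() for X in ((570,y,160),(572,y+75,175),(570,y,196))],[proj(k,X,True).round(1).tolist() for X in ((570,y,160),(572,y+75,175),(570,y,196))])
E
```

```text
clock 15.7 pos [572.9 -76.3 167.2] rot [-3.1414e+00  5.0000e-04  1.5336e+00] turn [-0.0002  0.0006 -0.0044] shift [-0.2011  0.0004 -0.0039] F [ 0.7  0.  -0.3] open 0.0 grip 0.0
cheek []
long_rack_seat []
tab [([261.2, 222.0], 0.32)]
cheek [([315.9, 211.4], 0.95)]
long_rack_seat [([335.0, 234.2], 0.85), ([339.3, 235.2], 0.18)]
tab [([336.2, 219.7], 0.77)]
[[339.3, 235.5], [320.8, 215.0], [341.1, 223.5]] [[263.8, 363.5], [263.0, 300.8], [264.1, 402.2]]
[[336.3, 233.1], [318.1, 212.9], [338.0, 221.2]] [[263.3, 354.4], [262.3, 285.3], [263.5, 393.8]]
```

Call:
{"api": "step_arm", "payload": {
  "moves": [
    [[0,0,0],[-0.03,0,0],-1],
    [[0,0,0],[-0.06,0,0],-1],
    [[0,0,0],[-0.09,0,0],-1],
    [[0,0,0],[-0.12,0,0],-1],
    [[0,0,0],[-0.145,0,0],-1],
    [[0,0,0],[-0.165,0,0],-1],
    [[0,0,0],[-0.18,0,0],-1],
    [[0,0,0],[-0.18,0,0],-1]
  ]
}}

```text
clock: 16.9
eef_pos: [571.7, -111.5, 167.3]
tcp_rot: [3.142, 0.0, 1.534]
contact_force: [-0.1, -0.4, 0.6]
opening: -0.0
grasp_force: 0.0
```

Call:
{"api": "step_arm", "payload": {
  "moves": [
    [[0,0,0],[0.05,0,0],-1],
    [[0,0,0],[0.2,0,-0.02],-1],
    [[0,0,0],[0.45,0,-0.25],-1],
    [[0,0,0],[0.6,0,-0.5],-1],
    [[0,0,0],[0.6,0,-0.75],-1],
    [[0,0,0],[0.6,0,-0.75],-1],
    [[0,0,0],[0.6,0,-0.75],-1]
  ]
}}

```text
clock: 17.6
eef_pos: [577.9, 10.6, 321.6]
tcp_rot: [3.135, -0.001, 1.536]
contact_force: [-0.4, -0.3, -0.5]
opening: 0.003
grasp_force: 0.0
```

```bash
python3 - <<'E'
from h import *
go(690,-100,340,1.537)
k,o=look('r1',['cheek','long_rack_seat','tab','mark'])
ks=imaging.calibration('side');s=imaging.grab_frame('side'); cv2.imwrite('pics/r1s.png',s[:,:,::-1])
for n in ('cheek','long_rack_seat','tab'):
    m=imaging.mark_of('side',n); print(n,[(np.round(d['xy'],1).tolist(),round(d['conf'],2)) for d in m[:2]])
for n,z in (('cheek',175),('long_rack_seat',160),('tab',196)):
    for p,c in o[n][:2]: print(n,plane(*ray(k,p,True),z).round(1),c)
for y in (-190,-200,-210): print(y,[proj(ks,X).round(1).tolist() for X in ((571,y+75,175),(569,y,160),(569,y,196))],[proj(k,X,True).round(1).tolist() for X in ((571,y+75,175),(569,y,160),(569,y,196))])
E
```

```text
clock 17.6 pos [577.9  10.6 321.6] rot [ 3.1345e+00 -6.0000e-04  1.5361e+00] turn [ 0.009  -0.0007 -0.0011] shift [-0.5331  0.5801 -0.0883] F [-0.4 -0.3 -0.5] open 0.0 grip 0.0
cheek []
long_rack_seat [([262.2, 326.7], 0.5)]
tab [([260.8, 342.8], 0.76)]
mark []
cheek [([324.6, 217.4], 0.66)]
long_rack_seat [([343.0, 242.2], 0.72)]
tab [([347.6, 227.8], 0.76)]
long_rack_seat [ 571.7 -200.2  160. ] 0.5
tab [ 569.8 -195.1  196. ] 0.76
-190 [[322.8, 216.8], [341.6, 237.7], [343.4, 225.6]] [[259.2, 283.2], [259.9, 321.4], [260.0, 340.1]]
-200 [[325.3, 218.8], [344.4, 239.9], [346.4, 227.8]] [[259.6, 290.0], [260.2, 326.6], [260.3, 345.4]]
-210 [[327.9, 220.8], [347.3, 242.2], [349.3, 230.1]] [[259.9, 296.5], [260.5, 331.7], [260.6, 350.4]]
```

Call:
{"api": "step_arm", "payload": {
  "moves": [
    [[0,0,0],[-0.1,0.15,-0.17],0],
    [[0,0,0],[-0.25,0.35,-0.17],0],
    [[0,0,0],[-0.45,0.51,-0.17],0],
    [[0,0,0],[-0.65,0.51,-0.17],0],
    [[0,0,0],[-0.72,0.51,-0.17],0],
    [[0,0,0],[-0.72,0.51,-0.17],0],
    [[0,0,0],[-0.72,0.51,-0.17],0]
  ]
}}

```text
clock: 18.75
eef_pos: [672.5, -138.2, 351.1]
tcp_rot: [-3.141, -0.001, 1.534]
contact_force: [0.3, 0.5, 0.3]
opening: 0.498
grasp_force: 0.0
```

```bash
python3 - <<'E'
from h import *
go(577.9,10.6,321,1.537)
k,o=look('v1',['cheek','long_rack_seat','tab'])
g=cv2.cvtColor(cv2.imread('pics/v1.png'),cv2.COLOR_BGR2GRAY).astype(float)
for y in (-120,-130): print(proj(k,(571,y,160),True),proj(k,(571,y,190),True))
c=int(round(proj(k,(571.5,-125,160),True)[0]))
for cc in (c-3,c,c+3): print(cc,[int(x) for x in g[190:230,cc-1:cc+2].mean(1)])
for r_ in (195,200,205,210,215): print(r_,plane(*ray(k,(c,r_),True),160).round(1))
pc=proj(k,(659,-206.5,230),True); print(pc); pr=int(pc[1])
for cc in (int(pc[0])-6,int(pc[0])): print(pr-14,[int(x) for x in g[pr-14:pr+14,cc-1:cc+2].mean(1)])
for r_ in range(pr-4,pr+6,2): print(r_,plane(*ray(k,(int(pc[0]),r_),True),230).round(1))
E
```

```text
clock 18.75 pos [ 672.5 -138.2  351.1] rot [-3.1411e+00 -8.0000e-04  1.5338e+00] turn [-0.0006 -0.001  -0.004 ] shift [ 0.7257 -0.5     0.1511] F [0.3 0.5 0.3] open 0.5 grip 0.0
cheek [([171.8, 162.7], 0.74)]
long_rack_seat [([183.1, 219.9], 0.76)]
tab [([175.0, 228.6], 0.91), ([195.9, 212.9], 0.74)]
[175.26094531 157.45324071] [167.59589485 162.78710835]
[176.11651037 165.75548906] [168.60888351 171.78749719]
173 [26, 25, 28, 27, 27, 25, 29, 25, 28, 28, 26, 25, 28, 28, 29, 28, 26, 28, 26, 28, 26, 28, 26, 24, 24, 23, 24, 27, 24, 23, 25, 23, 21, 24, 24, 23, 24, 23, 23, 22]
176 [26, 25, 24, 27, 27, 26, 24, 26, 23, 27, 25, 25, 26, 29, 23, 22, 26, 24, 29, 27, 27, 23, 23, 24, 23, 25, 23, 22, 25, 23, 24, 24, 22, 23, 21, 24, 19, 23, 22, 22]
179 [26, 24, 22, 25, 27, 24, 23, 22, 24, 25, 22, 26, 25, 26, 25, 24, 24, 26, 21, 25, 25, 26, 22, 21, 22, 22, 22, 20, 20, 20, 21, 18, 20, 19, 19, 18, 21, 21, 21, 17]
195 [ 566.6 -166.1  160. ]
200 [ 565.7 -172.5  160. ]
205 [ 564.9 -179.   160. ]
210 [ 564.  -185.5  160. ]
215 [ 563.  -192.2  160. ]
[251.54500733 251.59241289]
237 [118, 116, 118, 121, 107, 99, 101, 99, 100, 99, 99, 113, 154, 151, 149, 150, 150, 151, 138, 117, 120, 122, 123, 124, 124, 121, 123, 123]
237 [216, 221, 224, 232, 142, 97, 100, 101, 99, 101, 98, 115, 154, 149, 148, 150, 147, 145, 184, 230, 227, 224, 227, 226, 225, 220, 221, 223]
247 [ 658.7 -201.2  230. ]
249 [ 658.6 -203.5  230. ]
251 [ 658.5 -205.8  230. ]
253 [ 658.4 -208.1  230. ]
255 [ 658.2 -210.5  230. ]
```

```bash
python3 - <<'E'
from h import *
k=json.load(open('v1.json'))['k']
g=cv2.cvtColor(cv2.imread('pics/v1.png'),cv2.COLOR_BGR2GRAY).astype(float)
for cc in (165,170,174,177): print(cc,[int(x) for x in g[145:180,cc-1:cc+2].mean(1)])
for r_ in (156,158,160,162,164,166,168): print(r_,plane(*ray(k,(175,r_),True),160).round(1))
E
```

```text
165 [112, 110, 108, 110, 111, 111, 111, 111, 113, 113, 114, 99, 99, 107, 81, 29, 26, 28, 26, 28, 29, 29, 32, 29, 29, 29, 31, 31, 27, 32, 30, 32, 29, 30, 28]
170 [117, 115, 114, 114, 115, 113, 114, 115, 114, 111, 116, 101, 54, 38, 31, 35, 23, 26, 25, 23, 27, 29, 29, 26, 28, 28, 27, 30, 29, 30, 28, 28, 27, 30, 27]
174 [123, 124, 122, 122, 122, 122, 121, 121, 123, 124, 122, 121, 124, 124, 124, 82, 13, 21, 24, 24, 25, 27, 28, 30, 27, 27, 27, 24, 27, 25, 28, 27, 27, 25, 26]
177 [122, 122, 121, 123, 122, 125, 122, 122, 123, 122, 123, 122, 122, 124, 120, 75, 15, 20, 24, 25, 22, 26, 26, 26, 27, 25, 24, 26, 23, 27, 25, 24, 26, 25, 26]
156 [ 570.9 -118.3  160. ]
158 [ 570.6 -120.6  160. ]
160 [ 570.4 -123.   160. ]
162 [ 570.1 -125.4  160. ]
164 [ 569.8 -127.8  160. ]
166 [ 569.6 -130.2  160. ]
168 [ 569.3 -132.6  160. ]
```

Rack centre is at about -198, the mark at -203.4, both from the same view; one small final push of about 5 mm.

Call:
{"api": "step_arm", "payload": {
  "moves": [
    [[0,0,0],[0.1,-0.15,0],-1],
    [[0,0,0],[0.2,-0.35,0],-1],
    [[0,0,0],[0.28,-0.495,0.1],-1],
    [[0,0,0],[0.28,-0.495,0.3],-1],
    [[0,0,0],[0.28,-0.495,0.55],-1],
    [[0,0,0],[0.28,-0.495,0.8],-1],
    [[0,0,0],[0.28,-0.495,0.9],-1],
    [[0,0,0],[0.28,-0.495,0.9],-1]
  ]
}}

```text
clock: 19.75
eef_pos: [573.6, -78.0, 168.3]
tcp_rot: [-3.136, -0.001, 1.536]
contact_force: [-0.3, -0.6, -0.4]
opening: -0.003
grasp_force: 0.0
```

```bash
python3 - <<'E'
from h import *
go(571.7,-116.5,168,1.537)
E
```

```text
clock 19.75 pos [573.6 -78.  168.3] rot [-3.1358e+00 -7.0000e-04  1.5356e+00] turn [-0.0074 -0.0008 -0.0018] shift [-0.1927 -0.0025  0.0012] F [-0.3 -0.6 -0.4] open -0.0 grip 0.0
```

Call:
{"api": "step_arm", "payload": {
  "moves": [
    [[0,0,0],[-0.05,0,0],-1],
    [[0,0,0],[-0.1,0,0],-1],
    [[0,0,0],[-0.14,0,0],-1],
    [[0,0,0],[-0.16,0,0],-1],
    [[0,0,0],[-0.17,0,0],-1],
    [[0,0,0],[-0.18,0,0],-1],
    [[0,0,0],[-0.19,0,0],-1],
    [[0,0,0],[-0.19,0,0],-1]
  ]
}}

```text
clock: 20.55
eef_pos: [574.5, -117.3, 171.2]
tcp_rot: [-3.141, 0.0, 1.534]
contact_force: [0.2, 0.1, -0.5]
opening: 0.002
grasp_force: 0.0
```

Good; retreat and check again from the same view.

Call:
{"api": "step_arm", "payload": {
  "moves": [
    [[0,0,0],[0.05,0,0],-1],
    [[0,0,0],[0.2,0,0],-1],
    [[0,0,0],[0.3,0,-0.25],-1],
    [[0,0,0],[0.3,0,-0.5],0],
    [[0,0,0],[0.3,0,-0.75],0],
    [[0,0,0],[0.3,0,-0.9],0],
    [[0,0,0],[0.3,0,-0.9],0]
  ]
}}

```text
clock: 21.25
eef_pos: [578.9, -56.6, 357.0]
tcp_rot: [3.133, 0.001, 1.535]
contact_force: [1.2, 0.3, 0.1]
opening: 0.499
grasp_force: 0.0
```

Call:
{"api": "step_arm", "payload": {
  "moves": [
    [[0,0,0],[-0.15,0.25,0],0],
    [[0,0,0],[-0.3,0.48,0],0],
    [[0,0,0],[-0.4,0.48,0],0],
    [[0,0,0],[-0.4,0.48,0],0],
    [[0,0,0],[-0.4,0.48,0],0],
    [[0,0,0],[-0.4,0.48,0],0]
  ]
}}

```text
clock: 21.85
eef_pos: [669.1, -139.5, 350.7]
tcp_rot: [-3.14, -0.001, 1.535]
contact_force: [0.6, -0.4, -0.1]
opening: 0.502
grasp_force: 0.0
```

```bash
python3 - <<'E'
from h import *
go(577.9,10.6,321,1.537)
k,o=look('v2',['cheek','long_rack_seat','tab'])
g=cv2.cvtColor(cv2.imread('pics/v2.png'),cv2.COLOR_BGR2GRAY).astype(float)
c=int(proj(k,(570.5,-128,160),True)[0])
for cc in (c-2,c,c+2):
    p=g[120:200,cc-1:cc+2].mean(1); e=120+np.argmax(p[:-1]-p[1:])+.5; print(cc,e,plane(*ray(k,(cc,e),True),160).round(1))
pc=proj(k,(659,-206.4,230),True); pr=int(pc[1]); print(pc, pr-14,[int(x) for x in g[pr-14:pr+14,int(pc[0])-1:int(pc[0])+2].mean(1)])
for n,z in (('cheek',175),('long_rack_seat',160),('tab',196)): print(n,[plane(*ray(k,p,True),z).round(1) for p,_ in o[n]])
# hung rack / others: change against the first pictures
for cam in ('side','top'):
    im=imaging.grab_frame(cam)
    for n in ('hung_rack','mid_rack','short_rack','bottle','brush','tub','tee','elbow','long_rack'): print(cam,n,[(np.round(d['xy'],1).tolist(),round(d['conf'],2)) for d in imaging.mark_of(cam,n)[:2]])
E
```

```text
clock 21.85 pos [ 669.1 -139.5  350.7] rot [-3.1405e+00 -6.0000e-04  1.5349e+00] turn [-0.0014 -0.0007 -0.0027] shift [ 0.7336 -0.4824  0.1496] F [ 0.6 -0.4 -0.1] open 0.5 grip 0.0
cheek [([175.7, 167.0], 0.68)]
long_rack_seat [([183.9, 223.6], 0.87)]
tab [([176.2, 232.7], 0.89)]
176 163.5 [ 567.7 -128.7  160. ]
178 163.5 [ 570.2 -128.8  160. ]
180 163.5 [ 572.6 -129.   160. ]
[254.85511487 250.38746585] 236 [210, 213, 221, 232, 140, 95, 97, 99, 100, 98, 95, 125, 153, 149, 148, 148, 149, 150, 184, 222, 218, 214, 218, 215, 217, 214, 212, 213]
cheek [array([ 571.6, -129.7,  175. ])]
long_rack_seat [array([ 568.4, -205.3,  160. ])]
tab [array([ 568.8, -201. ,  196. ])]
side hung_rack []
side mid_rack [([222.2, 200.2], 0.69)]
side short_rack [([198.3, 207.1], 0.94)]
side bottle [([231.3, 253.1], 0.71)]
side brush [([256.4, 284.6], 0.86)]
side tub [([296.3, 367.0], 0.75), ([324.0, 218.4], 0.25)]
side tee [([320.5, 218.3], 0.49)]
side elbow [([218.6, 178.2], 0.62), ([325.2, 215.9], 0.28)]
side long_rack [([340.7, 268.2], 0.82), ([384.2, 311.1], 0.51)]
top hung_rack [([369.0, 171.0], 0.58)]
top mid_rack [([157.2, 203.3], 0.97)]
top short_rack [([163.6, 230.6], 0.8), ([120.3, 225.5], 0.42)]
top bottle [([243.9, 227.2], 0.61), ([372.9, 170.8], 0.37)]
top brush [([116.4, 191.2], 0.68), ([292.0, 225.2], 0.4)]
top tub [([368.4, 239.6], 0.82)]
top tee [([120.5, 225.4], 0.8), ([291.6, 224.6], 0.63)]
top elbow [([115.6, 187.2], 0.72)]
top long_rack []
```

```bash
python3 -c "
from rig import r
print(r.sign_off())"
```

```text
the job is handed in; nothing more can be done
None
```

The long rack hangs released on the bar, its middle measured within about 1 mm of the pointer's mark; the arm is clear, no other object shows signs of having moved, and the job was handed in at 22–23 s of the 54 s allowed (no verdict was returned).

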